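# Lock the machine control box with the stubby screwdriver

## Task

Take the orange stubby screwdriver out of its wooden stand, set its blade in the slot of the brass cam lock on the green cover of the grey machine box, and turn the lock a quarter turn clockwise until it is fully home against its stop, gently: feel for the slot and for the stop, do not wrench the lock round in the cover or push hard on it, and keep the gripper itself off the box. Then put the screwdriver back upright in its stand, all the way down, and leave the other things on the table where they are.

Things in the scene. Friction and masses are not known exactly. Their poses are not given: they have to be found in the camera images.
- machine_box: Grey machine box 150 x 120 mm, green cover 154 x 124 mm, fixed at varying place and yaw. Origin: centre of its underside, z up. Cover top 60 mm above the table. In the cover at x = -25 mm, y = 0 stands the cam lock: a steel ring (diameter 42, inner 28, top at 66 mm) round a brass plug. Red marks on the cover: slot open (along box x); white marks: locked (along box y).
- cam_slot (a point): Centre of the brass plug's top, on the lock's vertical axis. x along the slot, z up; turns and sinks with the plug. Plug diameter 27 mm; slot 4 mm wide, 19 long, 5 deep, closed at its ends, flat floor. Top 69.5 mm above the table when open; it sinks 2 mm per rad, 3.1 mm in all, ending nearly level with the ring, so the blade must follow it down.
- cam (a joint): Turn of the plug in the lock housing, rad, growing clockwise seen from above: 0 open, 1.571 locked, at a hard stop. Starts near 0. Turning takes about 0.08 N m; it stays where it is left.
- lock_housing (a joint): Turn of the lock's steel housing in the cover, rad, clockwise positive, 0 at the start. Held only by friction: it slips if the plug is forced against its stop with more than about 0.25 N m, and must not be wrenched round.
- driver_grip (a point): Stubby flat screwdriver upright in its stand, blade down. This point: middle of its round orange handle, on its axis, 70 mm above the blade's tip; z from blade to handle end, x along the blade's width only to within 0.3 rad (see driver). Handle diameter 26 to 27 mm, from 46 to 98 mm above the tip. Can be gripped at any yaw.
- driver: The same screwdriver, 101 mm long, about 100 g; origin at the blade's tip. Flat blade 15 x 2.2 mm, 14 mm long, on a 16 mm shank (14 to 39 mm above the tip); a 29 mm flange (40 to 46 mm) rests on the stand. Blade and shank sit tight in the handle but at a chance angle, up to 0.3 rad off the x axis either way, not measured. In the lock's slot the blade has 0.12 rad of play either way.
- stand_hole0 (a point): Middle of the mouth of the round hole (diameter 21 mm, 42 mm deep) in the top of the wooden stand, a block of 64 x 64 x 45 mm fixed to the table at varying place and yaw. With the screwdriver all the way down, driver_grip is 30 mm above this point.
- stand: The wooden stand; origin: centre of its underside.
- tape_measure: Yellow tape measure, 52 x 66 x 17 mm, lying loose; leave it alone. Origin: centre of its underside.
- tailor_chalk: Blue tailor's chalk, 51 x 54 x 8 mm, lying loose; leave it alone. Origin: centre of its underside.
- pin_tin: Dark green flat pin tin, 67 x 95 x 26 mm, lying loose; leave it alone. Origin: centre of its underside.

How it is judged:
By the outcome, as a careful person would: the job done as asked, in the order asked, and still so for the second after the job is handed in, with the robot touching nothing.
It also fails if it takes over 72 s, if anything falls off the work surface, if the arm or the gripper's body presses on something with over 40 N, if the wrist force passes 120 N, or if a joint passes its speed limit or range.

## Robot

A 7-joint arm with a two-finger parallel gripper is mounted at the origin on a cart in front of the work surface, level with it; the furniture and walls round the work are solid. World frame = base frame: x ahead of the robot, y to its left, z up, the work surface at z = 0. Lengths are in m, angles in rad, forces in N, time in s.
With the tool pointing down it reaches from about 0.375 to 0.925 m from the base axis. Payload 3.1 kg.
Tool frame: the origin (TCP) lies where the fingers leave the gripper's body, on its centre line; the fingertips stand 73 mm ahead of it and the grasp point (between the pads) lies 54 mm ahead of it; z points along the fingers, y is the line along which they close (so a half turn about z gives the same grasp; the last joint's range is limited). The gripper opens to 85 mm and grips with 20 to 120 N. Pads are 22 mm wide; open, the fingers measure 114 mm over their backs; the gripper's body (76 mm by 85 mm) begins 54 mm behind the grasp point. The pads swing forward as they close: fully open they stand 13 mm farther back than shut.
Start: joints at [1.18, 0.383, 0.044, 1.598, -0.018, 1.161, -0.05], TCP at [0.188, -0.622, 0.304] pointing down, gripper open.
Joint ranges: [-2.61, 2.61], [-0.41, 2.15], [-1.48, 1.57], [0, 2.5], [-1.57, 4.71], [0.05, 1.97], [-2.85, 2.85]. Speed limits (rad/s): [2.79, 2.79, 3.14, 3.14, 3.14, 3.14, 3.14].

## Interface

Orientations are given as a rotation vector (axis times angle).
In Python, from cell import sensors, imaging, job, models gives the robot as it stands.
- The arm moves only by the tool jog_arm, never from a script. Its argument "series" is one flat list of numbers, 7 for each row, row after row: the finger opening in mm, from 0 to 85.4, then the shift along the tool's x, y, z in mm, then the turn, a rotation vector about the tool's x, y, z in degrees. A call has exactly 5 rows; each row shifts and turns the commanded pose from where the row before left it, along the tool's axes as they then stand; what a row does not reach is not made up. A row lasts 1/12 s, in which the tool goes at most 41.7 mm and 7.16 degrees, less where a joint would pass 70% of its speed; a pose out of reach is approached as far as the arm can. A call is refused whole if a number of a shift passes 41.7 or a number of a turn 7.16, either way. A call with a gripper value outside its range is refused whole. The fingers move at their own pace and stop on an object; "newtons" is the grip in N (left out, the last holds). Time passes only in rows, so rows that do not move let the fingers close, or fill a call up. It gives the time, the measured TCP pose, the force, the opening and the grip force at its end, in the units of the state.
- sensors.read_state(): the state, without advancing time (a new reading comes with each control period).
- imaging.grab_frame(name): name is "scene" or "top"; returns a dict with "pixels" (384x512x3 uint8, red, green, blue), "range_z" (384x512 float32, m along the optical axis (not along the pixel's ray), 0 where there is no reading), "fx", "fy", "cx", "cy" (pixels), "rvec" (rotation vector, rad) and "tvec" (3), from world to camera coordinates, as OpenCV has them. Camera axes: x right, y down, z forward; pixel columns grow to the right and rows downward; lengths in m; the calibration is good to about 2 mm. A picture is of the moment at which its call begins.
- job.close_job(): hands the job in; it is judged then, once.
Trained networks look in the newest picture that a camera, given by its name, has taken for a name from the list of things; names that differ only in an ending like _2 or _b are one class to them, and where a whole thing is asked for, a point or a joint stands for the part that bears it (a point fixed in the world has none). Each returns a list of dicts, best first, with "score" (0 to 1); they miss things now and then, are a little off and sometimes report something else, mostly with a low value. They report only what shows in the picture. A call takes as long as a camera call.
- models.regions_of(camera, thing): "pixels" (384x512 bool, what is visible of it) and "pixel" ([column, row] in pixels, amid what is visible of it).
The state is a dict: "time_s": time; "joint_positions": joint angles; "joint_vel": joint speeds; "joint_torque": joint torques, N m; "tool_pos": TCP position; "tcp_rot": TCP orientation; "force": force on the tool from outside, world axes, zero at the start; "moment": the same for the moment, N m; "width": opening from 0.0 (shut) to 1.0 (fully open); "gripper_force": force on a finger pad.
Only numpy, scipy, OpenCV 4.12 (cv2) and the standard library are available. Lean on these libraries where they do the work, as an engineer would, in place of code of your own. Each camera call takes 0.05 s, during which the arm holds its last target. There are 200 camera calls.

## Working session

There is one attempt and no reset: what is moved stays moved. The work goes in short steps, Python scripts to look and compute and a tool call to move; the robot and the scene stay as the last step left them, time stands still between calls to the robot, and variables do not carry over. Pictures are saved under pics/ and viewed, at most 10 in all, crops included, and the job is handed in when it is done.

Besides the shell and the picture viewer there is one more tool, called after "Call:" in YAML: its name, and indented under it one key for each argument. jog_arm: Moves the arm, as the interface text tells. Its arguments: {"type":"object","properties":{"series":{"type":"array"},"newtons":{"type":"number"}},"required":["series"]}

```bash
mkdir -p pics; ls
cat > h.py <<'E'
import numpy as np,cv2
from cell import sensors,imaging,job,models
def cam(f):
    R=cv2.Rodrigues(np.array(f['rvec'],float))[0]; return R,np.array(f['tvec'],float).ravel()
def world(f,u,v,z=None):
    if z is None: z=f['range_z'][v,u]
    R,t=cam(f); p=np.stack([(u-f['cx'])/f['fx']*z,(v-f['cy'])/f['fy']*z,z+0*u],-1)
    return (p-t)@R
def cloud(f,m):
    v,u=np.nonzero(m&(f['range_z']>0)); return world(f,u,v,f['range_z'][v,u])
def onplane(f,u,v,h):
    R,t=cam(f); d=np.array([(u-f['cx'])/f['fx'],(v-f['cy'])/f['fy'],1])@R; c=-t@R
    return c+d*(h-c[2])/d[2]
E
python3 - <<'E'
from h import *
print(sensors.read_state())
ims=[]
for c in ('scene','top'):
    f=imaging.grab_frame(c); ims.append(f['pixels']); R,t=cam(f); print(c,f['fx'],'campos',-t@R)
    cv2.imwrite(f'pics/{c}0.png',cv2.resize(f['pixels'][:,:,::-1],None,fx=1.5,fy=1.5))
    for n in ('machine_box','cam_slot','driver','driver_grip','stand','stand_hole0','tape_measure','pin_tin','tailor_chalk'):
        for r in models.regions_of(c,n)[:1]:
            P=cloud(f,r['pixels']); print(n,round(r['score'],2),np.round(r['pixel']),r['pixels'].sum(),np.round(np.median(P,0),3) if len(P) else '',np.round(np.percentile(P,2,0),3),np.round(np.percentile(P,98,0),3))
E
```

```text
pics
{'time_s': 0.0, 'joint_positions': array([ 1.18016058,  0.38384597,  0.04384593,  1.5996108 , -0.01787353,
        1.16119179, -0.04992658]), 'joint_vel': array([-0.00193473, -0.00257616,  0.00129052,  0.0018858 , -0.00011202,
       -0.00150397,  0.00144821]), 'joint_torque': array([ 8.48500604e-04, -4.33458602e+01,  1.02476668e+00, -2.49513119e+01,
        1.05556677e-02,  1.13772854e-02, -7.69820154e-07]), 'tool_pos': array([ 0.18740387, -0.62159862,  0.30246296]), 'tcp_rot': array([-3.10538924e+00, -4.58044364e-01,  8.76293087e-04]), 'force': array([-0.84891291, -0.33276651, -0.7583952 ]), 'moment': array([-0.00687574, -0.03421616,  0.00235826]), 'gripper_force': 0.0, 'width': 1.0011075299361887}
scene 397.1661848936237 campos [0.0112465  0.75555722 0.78264641]
machine_box 0.82 [239. 221.] 2660 [0.481 0.176 0.059] [0.418 0.1   0.014] [0.567 0.221 0.068]
driver 0.74 [287. 208.] 178 [0.433 0.006 0.007] [ 0.409 -0.025 -0.002] [0.459 0.031 0.011]
driver_grip 0.65 [289. 149.] 141 [ 0.537 -0.153  0.08 ] [ 0.53  -0.165  0.051] [ 0.554 -0.146  0.106]
stand 0.68 [286. 163.] 441 [ 0.5
[... 668 characters left out ...]
3 0.064] [0.483 0.165 0.073]
driver 0.24 [230. 192.] 2540 [0.497 0.154 0.061] [0.423 0.094 0.035] [0.573 0.216 0.069]
driver_grip 0.43 [349. 180.] 133 [ 0.542 -0.158  0.1  ] [ 0.532 -0.173  0.046] [ 0.556 -0.149  0.108]
stand 0.59 [337. 183.] 487 [ 0.535 -0.153  0.045] [ 0.513 -0.193  0.006] [ 0.576 -0.13   0.05 ]
stand_hole0 0.96 [342. 183.] 496 [ 0.535 -0.153  0.045] [ 0.512 -0.193  0.006] [ 0.576 -0.13   0.05 ]
tape_measure 0.65 [284. 171.] 291 [0.577 0.002 0.015] [ 0.553 -0.026 -0.   ] [0.601 0.028 0.02 ]
pin_tin 0.76 [143. 166.] 741 [0.586 0.434 0.027] [0.552 0.39  0.01 ] [0.618 0.482 0.032]
tailor_chalk 0.53 [286. 220.] 201 [0.435 0.003 0.009] [ 0.414 -0.017  0.002] [0.458 0.026 0.013]
```

Run:
```python
from h import *
from scipy.optimize import least_squares
fs={c:imaging.grab_frame(c) for c in ('top','scene')}
for c in fs:
    f=fs[c]
    r=models.regions_of(c,'driver_grip')[0]; P=cloud(f,r['pixels'])
    S=P[(P[:,2]>.06)&(P[:,2]<.099)]; T=P[P[:,2]>.1]
    g=least_squares(lambda p:np.hypot(S[:,0]-p[0],S[:,1]-p[1])-.0133,[.543,-.16]).x if len(S)>5 else None
    print(c,'side fit',g,len(S),'top',len(T),T.min(0) if len(T) else 0,T.max(0) if len(T) else 0,T.mean(0) if len(T) else 0)
    r=models.regions_of(c,'stand')[0]; P=cloud(f,r['pixels']);A=P[(P[:,2]>.038)&(P[:,2]<.052)]
    print('stand',cv2.minAreaRect((A[:,:2]*1000).astype(np.float32)),A[:,2].mean())
    r=models.regions_of(c,'machine_box')[0]; P=cloud(f,r['pixels']);A=P[(P[:,2]>.054)&(P[:,2]<.075)]
    print('box',cv2.minAreaRect((A[:,:2]*1000).astype(np.float32)),np.median(A[:,2]))
    # contour based: mask edge projected on cover plane
    m=r['pixels'].astype(np.uint8); 
    if c=='top':
        cn=max(cv2.findContours(m,0,1)[0],key=cv2.contourArea).reshape(-1,2)
        Q=np.array([onplane(f,u,v,.06)[:2] for u,v in cn])*1000
        print('boxcontour',cv2.minAreaRect(Q.astype(np.float32)))
a=fs['top']['pixels'][140:250,180:290,::-1]; b=fs['scene']['pixels'][175:265,185:295,::-1]; c=fs['top']['pixels'][150:210,310:380,::-1]
pad=lambda i,s:cv2.resize(i,s,interpolation=cv2.INTER_CUBIC)
cv2.imwrite('pics/a.png',np.hstack([pad(a,(400,400)),pad(b,(400,400))]))
cv2.imwrite('pics/both.png',np.vstack([np.hstack([pad(fs['top']['pixels'][...,::-1],(400,300)),pad(fs['scene']['pixels'][...,::-1],(400,300))])]))
```

```text
top side fit [ 0.54562409 -0.16326352] 43 top 56 [ 0.53382401 -0.17309042  0.1002904 ] [ 0.55601516 -0.15176645  0.11046356] [ 0.54490238 -0.1614603   0.10465355]
stand ((545.4585571289062, -163.0757293701172), (64.84326934814453, 65.1162338256836), 86.61775970458984) 0.04554764075297985
box ((499.32537841796875, 154.72129821777344), (157.72499084472656, 125.03872680664062), 3.289761781692505) 0.06117206427920795
boxcontour ((498.5169982910156, 152.44708251953125), (158.50096130371094, 128.7568817138672), 3.7758355140686035)Traceback (most recent call last):
  File "<stdin>", line 6, in <module>
IndexError: list index out of range
```

View pics/top0.png

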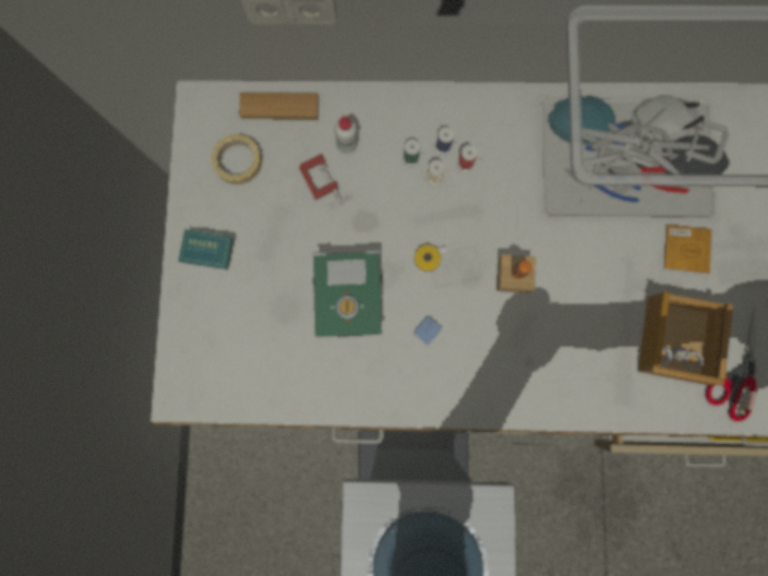

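```bash
cat >> h.py <<'E'
def go(p,yaw=None):
    """shift (mm, tool axes) to TCP p, and turn (deg, tool axes) to tool straight down with tool x at yaw (deg)"""
    s=sensors.read_state(); R=cv2.Rodrigues(s['tcp_rot'])[0]
    y0=np.degrees(np.arctan2(R[1,0],R[0,0])); 
    print('t',round(s['time_s'],2),'pos',np.round(s['tool_pos'],4),'yaw',round(y0,2),'q7',round(s['joint_positions'][6],2),'F',np.round(s['force'],1),'M',np.round(s['moment'],3),'w',round(s['width']*85.4,1))
    d=(np.array(p)-s['tool_pos'])@R*1000; y=np.radians(y0 if yaw is None else yaw)
    T=np.array([[np.cos(y),np.sin(y),0],[np.sin(y),-np.cos(y),0],[0,0,-1]])
    print('shift',np.round(d,1),'|',round(np.linalg.norm(d),1),'turn',np.round(np.degrees(cv2.Rodrigues(R.T@T)[0].ravel()),2))
E
python3 - <<'E'
from h import *
go([.545,-.162,.302])
fs={c:imaging.grab_frame(c) for c in ('top','scene')}
a=fs['top']['pixels'][140:250,180:290,::-1]; b=fs['scene']['pixels'][175:265,185:295,::-1]
pad=lambda i,s:cv2.resize(i,s,interpolation=cv2.INTER_CUBIC)
cv2.imwrite('pics/a.png',np.hstack([pad(a,(400,400)),pad(b,(400,400))]))
E
```

```text
t 1.3 pos [ 0.1876 -0.6223  0.3039] yaw 16.78 q7 -0.05 F [ 0.3 -0.6  0.1] M [-0.015 -0.03   0.015] w 85.4
shift [ 475.  -337.6    1.9] | 582.8 turn [ 0. -0. -0.]
```

View pics/a.png

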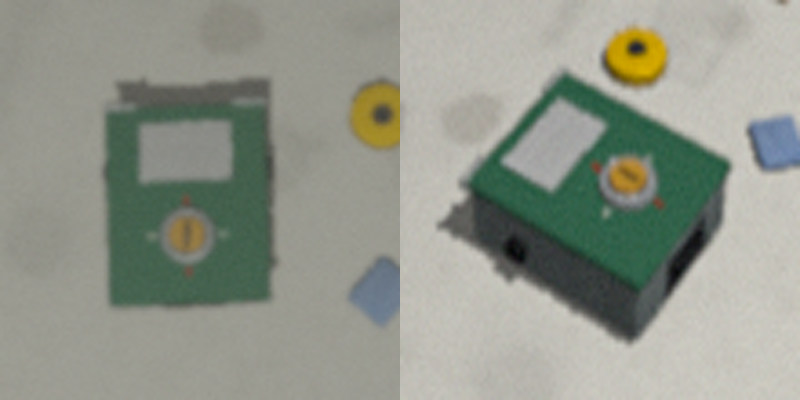

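Call:
jog_arm:
  series: [85, 31.7, -22.5, 0, 0, 0, 0, 85, 31.7, -22.5, 0, 0, 0, 0, 85, 31.7, -22.5, 0, 0, 0, 0, 85, 31.7, -22.5, 0, 0, 0, 0, 85, 31.7, -22.5, 0, 0, 0, 0]
  newtons: 60

```text
time_s: 1.82
tool_pos: [0.3077, -0.4674, 0.3041]
tcp_rot: [3.108, 0.458, 0.0]
force: [1.3, -0.2, 0.0]
width: 1.002
gripper_force: 0.0
```

Call:
jog_arm:
  series: [85, 31.7, -22.5, 0, 0, 0, 0, 85, 31.7, -22.5, 0, 0, 0, 0, 85, 31.7, -22.5, 0, 0, 0, 0, 85, 31.7, -22.5, 0, 0, 0, 0, 85, 31.7, -22.5, 0, 0, 0, 0]

```text
time_s: 2.23
tool_pos: [0.427, -0.3138, 0.3043]
tcp_rot: [3.107, 0.458, 0.001]
force: [0.6, -0.2, 0.4]
width: 0.999
gripper_force: 0.0
```

Call:
jog_arm:
  series: [85, 31.7, -22.5, 0, 0, 0, 0, 85, 31.7, -22.5, 0, 0, 0, 0, 85, 31.7, -22.5, 0, 0, 0, 0, 85, 31.7, -22.5, 0, 0, 0, 0, 85, 31.7, -22.5, 0, 0, 0, 0]

```text
time_s: 2.65
tool_pos: [0.5464, -0.1604, 0.3042]
tcp_rot: [3.108, 0.458, 0.001]
force: [0.3, -0.0, -0.4]
width: 0.993
gripper_force: 0.0
```

Run:
```python
from h import *
from scipy.optimize import least_squares
f=imaging.grab_frame('scene')
for n in('driver_grip','driver','stand'):
    for r in models.regions_of('scene',n)[:1]:
        P=cloud(f,r['pixels']);print(n,r['score'],r['pixel'],np.percentile(P,2,0),np.percentile(P,98,0))
        if n[:3]=='dri':
            for lo,hi in((.06,.1),(.055,.08),(.08,.1)):
                S=P[(P[:,2]>lo)&(P[:,2]<hi)]
                if len(S)>5:print(lo,len(S),least_squares(lambda p:np.hypot(S[:,0]-p[0],S[:,1]-p[1])-.0133,[.543,-.16],loss='soft_l1',f_scale=.002).x)
go([.545,-.162,.131])
```

```text
driver_grip 0.49 [287.4, 147.1] [ 0.52971831 -0.16934761  0.04656525] [ 0.5538321  -0.14676186  0.10548517]
0.06 95 [ 0.54342512 -0.16163409]
0.055 57 [ 0.54362242 -0.16144872]
0.08 47 [ 0.5433407  -0.16209275]
stand 0.59 [284.8, 163.6] [ 0.50940659 -0.18419642  0.00359252] [ 0.57277244 -0.12615894  0.04763428]
t 2.85 pos [ 0.5462 -0.1601  0.3039] yaw 17.02 q7 -1.13 F [-0.3 -0.9  1.1] M [-0.012  0.072  0.037] w 84.8
shift [ -1.7   1.5 172.9] | 173.0 turn [-0.01 -0.01  0.  ]
```

Call:
jog_arm:
  series: [85, -1, 0.7, 30, 0, 0, 0, 85, -1, 0.6, 40, 0, 0, 0, 85, 0, 0, 40, 0, 0, 0, 85, 0, 0, 35, 0, 0, 0, 85, 0, 0, 27.8, 0, 0, 0]
  newtons: 60

```text
time_s: 3.27
tool_pos: [0.5411, -0.1665, 0.1282]
tcp_rot: [3.109, 0.452, -0.006]
force: [0.4, 0.3, 0.2]
width: 0.995
gripper_force: 0.0
```

Call:
jog_arm:
  series: [85, 0, 0, 0, 0, 0, 0, 20, 0, 0, 0, 0, 0, 0, 20, 0, 0, 0, 0, 0, 0, 20, 0, 0, 0, 0, 0, 0, 20, 0, 0, 0, 0, 0, 0]

```text
time_s: 3.68
tool_pos: [0.5458, -0.1646, 0.1339]
tcp_rot: [3.106, 0.457, 0.007]
force: [-0.3, -0.0, 1.2]
width: 0.441
gripper_force: 0.0
```

Call:
jog_arm:
  series: [20, 0, 0, 0, 0, 0, 0, 20, 0, 0, 0, 0, 0, 0, 20, 0, 0, 0, 0, 0, 0, 20, 0, 0, 0, 0, 0, 0, 20, 0, 0, 0, 0, 0, 0]

```text
time_s: 4.1
tool_pos: [0.5454, -0.164, 0.1335]
tcp_rot: [3.106, 0.458, 0.005]
force: [-1.0, 1.3, 8.0]
width: 0.304
gripper_force: 58.5
```

Run:
```python
from h import *
go([.545,-.162,.231])
```

```text
t 4.1 pos [ 0.5454 -0.164   0.1335] yaw 16.79 q7 -1.2 F [-1.   1.3  8. ] M [ 0.093  0.346 -0.001] w 26.0
shift [  0.5  -1.8 -97.5] | 97.5 turn [ 0.12 -0.16 -0.  ]
```

Call:
jog_arm:
  series: [20, 0, 0, -10, 0, 0, 0, 20, 0, 0, -20, 0, 0, 0, 20, 0, 0, -20, 0, 0, 0, 20, 0, 0, -40, 0, 0, 0, 20, 0, 0, -40, 0, 0, 0]

```text
time_s: 4.52
tool_pos: [0.5422, -0.1633, 0.2612]
tcp_rot: [-3.106, -0.459, 0.006]
force: [2.0, -1.0, -0.4]
width: 0.306
gripper_force: 59.2
```

Run:
```python
from h import *
f=imaging.grab_frame('scene');R,t=cam(f)
for p in ([.25,.47,.4],[.3,.4,.4],[.3,.4,.3],[.35,.35,.35],[.25,.45,.33]):
    q=R@np.array(p)+t; print(p,np.round([f['fx']*q[0]/q[2]+f['cx'],f['fy']*q[1]/q[2]+f['cy'],q[2]],2))
go([.28,.42,.48])
```

```text
[0.25, 0.47, 0.4] [234.9  231.42   0.53]
[0.3, 0.4, 0.4] [238.03 190.1    0.6 ]
[0.3, 0.4, 0.3] [238.99 236.26   0.66]
[0.35, 0.35, 0.35] [233.7  186.27   0.68]
[0.25, 0.45, 0.33] [244.36 256.79   0.59]
t 4.57 pos [ 0.5479 -0.1645  0.2719] yaw 16.79 q7 -1.14 F [ 2.6 -1.   4.7] M [-0.059 -0.293 -0.035] w 26.0
shift [ -85.2 -635.3 -214.1] | 675.8 turn [ 0.45 -0.66 -0.  ]
```

Call:
jog_arm:
  series: [20, -4.3, -31.8, -10.7, 0, 0, 0, 20, -4.3, -31.8, -10.7, 0, 0, 0, 20, -4.3, -31.8, -10.7, 0, 0, 0, 20, -4.3, -31.8, -10.7, 0, 0, 0, 20, -4.3, -31.8, -10.7, 0, 0, 0]

```text
time_s: 4.98
tool_pos: [0.4763, -0.0164, 0.3154]
tcp_rot: [3.107, 0.458, 0.001]
force: [1.0, 0.1, -1.4]
width: 0.309
gripper_force: 59.3
```

Call:
jog_arm:
  series: [20, -4.3, -31.8, -10.7, 0, 0, 0, 20, -4.3, -31.8, -10.7, 0, 0, 0, 20, -4.3, -31.8, -10.7, 0, 0, 0, 20, -4.3, -31.8, -10.7, 0, 0, 0, 20, -4.3, -31.8, -10.7, 0, 0, 0]

```text
time_s: 5.4
tool_pos: [0.4096, 0.1296, 0.3688]
tcp_rot: [3.107, 0.459, 0.001]
force: [0.6, 0.2, -2.2]
width: 0.303
gripper_force: 59.3
```

Call:
jog_arm:
  series: [20, -4.3, -31.8, -10.7, 0, 0, 0, 20, -4.3, -31.8, -10.7, 0, 0, 0, 20, -4.3, -31.8, -10.7, 0, 0, 0, 20, -4.3, -31.8, -10.7, 0, 0, 0, 20, -4.3, -31.8, -10.7, 0, 0, 0]

```text
time_s: 5.82
tool_pos: [0.3429, 0.2755, 0.4223]
tcp_rot: [3.107, 0.459, 0.002]
force: [1.6, 0.1, -1.5]
width: 0.304
gripper_force: 59.3
```

Call:
jog_arm:
  series: [20, -4.3, -31.8, -10.7, 0, 0, 0, 20, -4.3, -31.8, -10.7, 0, 0, 0, 20, -4.3, -31.8, -10.7, 0, 0, 0, 20, -4.3, -31.8, -10.7, 0, 0, 0, 20, -4.3, -31.8, -10.7, 0, 0, 0]

```text
time_s: 6.23
tool_pos: [0.2767, 0.4212, 0.476]
tcp_rot: [3.107, 0.458, 0.003]
force: [0.9, -0.2, -1.5]
width: 0.304
gripper_force: 59.3
```

```bash
cat > blade.py <<'E'
from h import *
import sys
# region around the tip, upsampled
f=imaging.grab_frame('scene'); s=sensors.read_state(); R,t=cam(f)
T=cv2.Rodrigues(s['tcp_rot'])[0]; yaw=np.degrees(np.arctan2(T[1,0],T[0,0]))
pr=lambda p:(lambda q:np.array([f['fx']*q[0]/q[2]+f['cx'],f['fy']*q[1]/q[2]+f['cy'],q[2]]))(R@p+t)
a=s['tool_pos']+T[:,2]*.0285; b=s['tool_pos']+T[:,2]*.1285
pa,pb=pr(a),pr(b); n=sys.argv[1]
np.savez(f'pics/{n}.npz',pix=f['pixels'],rz=f['range_z'],pos=s['tool_pos'],T=T,pa=pa,pb=pb)
print('yaw',round(yaw,2),'q7',round(s['joint_positions'][6],2),'tip px',np.round(pb,2),'pos',s['tool_pos'])
u,v=int(pb[0]),int(pb[1]); c=f['pixels'][v-50:v+22,u-36:u+36,::-1]
cv2.imwrite(f'pics/{n}.png',cv2.resize(c,(432,432),interpolation=cv2.INTER_CUBIC))
E
python3 blade.py b0
```

```text
yaw 17.33 q7 -2.39 tip px [241.1  232.72   0.6 ] pos [0.27202662 0.42792857 0.47852911]
```

View pics/b0.png

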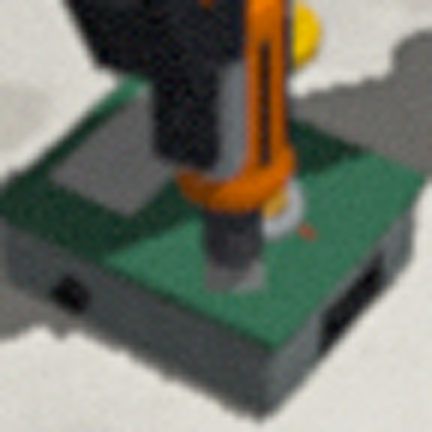

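```bash
cat > wid.py <<'E'
import numpy as np,cv2,glob,sys
for n in sys.argv[1:]:
    d=np.load(f'pics/{n}.npz'); pa,pb,rz=d['pa'],d['pb'],d['rz']; T=d['T']
    yaw=np.degrees(np.arctan2(T[1,0],T[0,0])); out=[]
    m=(rz>pb[2]-.05)&(rz<pb[2]+.035)
    # rows 0.03..0.12 of grip-tip distance above tip
    for v in range(int(pb[1])-14,int(pb[1])+6):
        r=m[v,int(pb[0])-20:int(pb[0])+21]; k=np.nonzero(r)[0]
        out.append((v-int(pb[1]),len(k),round(k.mean()-20+int(pb[0])-pb[0],1) if len(k) else None))
    print(n,round(yaw,1),out)
E
python3 wid.py b0
```

```text
b0 17.3 [(-14, 10, np.float64(2.4)), (-13, 10, np.float64(2.4)), (-12, 10, np.float64(2.4)), (-11, 10, np.float64(2.4)), (-10, 10, np.float64(2.4)), (-9, 10, np.float64(2.4)), (-8, 10, np.float64(2.4)), (-7, 10, np.float64(2.4)), (-6, 10, np.float64(2.4)), (-5, 10, np.float64(2.4)), (-4, 10, np.float64(2.4)), (-3, 9, np.float64(2.7)), (-2, 10, np.float64(2.4)), (-1, 0, None), (0, 0, None), (1, 0, None), (2, 0, None), (3, 0, None), (4, 0, None), (5, 0, None)]
```

Call:
jog_arm:
  series: [20, 0, 0, 0, 0, 0, -7, 20, 0, 0, 0, 0, 0, -7, 20, 0, 0, 0, 0, 0, -7, 20, 0, 0, 0, 0, 0, -4, 20, 0, 0, 0, 0, 0, 0]

```text
time_s: 6.7
tool_pos: [0.2777, 0.42, 0.475]
tcp_rot: [2.933, 1.122, 0.0]
force: [0.3, -0.4, -0.9]
width: 0.303
gripper_force: 59.5
```

```bash
python3 blade.py b1; python3 wid.py b1
```

```text
yaw 41.7 q7 -1.94 tip px [241.91 229.2    0.61] pos [0.27770666 0.42001153 0.47498427]
b1 41.7 [(-14, 12, np.float64(1.6)), (-13, 10, np.float64(1.6)), (-12, 10, np.float64(1.6)), (-11, 10, np.float64(1.6)), (-10, 10, np.float64(1.6)), (-9, 10, np.float64(1.6)), (-8, 10, np.float64(1.6)), (-7, 10, np.float64(1.6)), (-6, 10, np.float64(1.6)), (-5, 10, np.float64(1.6)), (-4, 10, np.float64(1.6)), (-3, 10, np.float64(1.6)), (-2, 9, np.float64(2.1)), (-1, 8, np.float64(1.6)), (0, 6, np.float64(0.6)), (1, 3, np.float64(-0.9)), (2, 1, np.float64(-1.9)), (3, 0, None), (4, 0, None), (5, 0, None)]
```

Call:
jog_arm:
  series: [20, 0, 0, 0, 0, 0, -7, 20, 0, 0, 0, 0, 0, -7, 20, 0, 0, 0, 0, 0, -7, 20, 0, 0, 0, 0, 0, -4, 20, 0, 0, 0, 0, 0, 0]

```text
time_s: 7.17
tool_pos: [0.2779, 0.4201, 0.475]
tcp_rot: [2.623, 1.728, 0.0]
force: [-0.6, -0.2, -0.9]
width: 0.307
gripper_force: 59.4
```

```bash
python3 blade.py b2; python3 wid.py b2
```

```text
yaw 66.61 q7 -1.51 tip px [241.77 229.2    0.61] pos [0.27787194 0.42013487 0.47504275]
b2 66.6 [(-14, 11, np.float64(1.2)), (-13, 11, np.float64(1.2)), (-12, 11, np.float64(1.2)), (-11, 11, np.float64(1.2)), (-10, 11, np.float64(1.2)), (-9, 11, np.float64(1.2)), (-8, 10, np.float64(1.7)), (-7, 10, np.float64(1.7)), (-6, 9, np.float64(1.2)), (-5, 8, np.float64(1.7)), (-4, 7, np.float64(1.2)), (-3, 7, np.float64(1.2)), (-2, 6, np.float64(0.7)), (-1, 5, np.float64(0.2)), (0, 4, np.float64(-0.3)), (1, 3, np.float64(-0.8)), (2, 2, np.float64(-1.3)), (3, 0, None), (4, 0, None), (5, 0, None)]
```

Call:
jog_arm:
  series: [20, 0, 0, 0, 0, 0, -7, 20, 0, 0, 0, 0, 0, -7, 20, 0, 0, 0, 0, 0, -7, 20, 0, 0, 0, 0, 0, -4, 20, 0, 0, 0, 0, 0, 0]

```text
time_s: 7.63
tool_pos: [0.2779, 0.4202, 0.4751]
tcp_rot: [2.188, 2.254, 0.0]
force: [-0.5, 0.6, -0.9]
width: 0.302
gripper_force: 59.4
```

```bash
python3 blade.py b3; python3 wid.py b3
```

```text
yaw 91.56 q7 -1.08 tip px [241.7  229.22   0.61] pos [0.27795335 0.42021719 0.47504033]
b3 91.6 [(-14, 10, np.float64(0.8)), (-13, 10, np.float64(0.8)), (-12, 9, np.float64(1.2)), (-11, 10, np.float64(0.8)), (-10, 10, np.float64(0.8)), (-9, 10, np.float64(0.8)), (-8, 10, np.float64(0.8)), (-7, 10, np.float64(0.8)), (-6, 9, np.float64(1.3)), (-5, 7, np.float64(1.3)), (-4, 3, np.float64(1.3)), (-3, 3, np.float64(1.3)), (-2, 2, np.float64(0.8)), (-1, 2, np.float64(0.8)), (0, 2, np.float64(0.8)), (1, 1, np.float64(0.3)), (2, 1, np.float64(0.3)), (3, 0, None), (4, 0, None), (5, 0, None)]
```

Call:
jog_arm:
  series: [20, 0, 0, 0, 0, 0, -7, 20, 0, 0, 0, 0, 0, -7, 20, 0, 0, 0, 0, 0, -7, 20, 0, 0, 0, 0, 0, -4, 20, 0, 0, 0, 0, 0, 0]

```text
time_s: 8.1
tool_pos: [0.278, 0.4203, 0.4751]
tcp_rot: [1.65, 2.673, -0.0]
force: [-0.2, -0.2, -1.0]
width: 0.304
gripper_force: 59.4
```

```bash
python3 blade.py b4; python3 wid.py b4
```

```text
yaw 116.53 q7 -0.65 tip px [241.68 229.24   0.61] pos [0.27796007 0.42026929 0.47506072]
b4 116.5 [(-14, 10, np.float64(-0.2)), (-13, 10, np.float64(-0.2)), (-12, 10, np.float64(-0.2)), (-11, 10, np.float64(-0.2)), (-10, 10, np.float64(-0.2)), (-9, 10, np.float64(-0.2)), (-8, 9, np.float64(-0.7)), (-7, 10, np.float64(-0.2)), (-6, 9, np.float64(0.3)), (-5, 7, np.float64(0.3)), (-4, 3, np.float64(0.3)), (-3, 3, np.float64(0.3)), (-2, 2, np.float64(0.8)), (-1, 1, np.float64(1.3)), (0, 2, np.float64(0.8)), (1, 1, np.float64(1.3)), (2, 1, np.float64(1.3)), (3, 0, None), (4, 0, None), (5, 0, None)]
```

Call:
jog_arm:
  series: [20, 0, 0, 0, 0, 0, -7, 20, 0, 0, 0, 0, 0, -7, 20, 0, 0, 0, 0, 0, -7, 20, 0, 0, 0, 0, 0, -4, 20, 0, 0, 0, 0, 0, 0]

```text
time_s: 8.57
tool_pos: [0.278, 0.4203, 0.4751]
tcp_rot: [1.032, 2.967, 0.0]
force: [-0.4, -0.3, -0.1]
width: 0.303
gripper_force: 59.4
```

```bash
python3 blade.py b5; python3 wid.py b5
python3 - <<'E'
import cv2,numpy as np
i=[cv2.resize(cv2.imread(f'pics/b{k}.png')[190:330,140:330],(380,280)) for k in (1,2,3,4)]
cv2.imwrite('pics/b14.png',np.vstack([np.hstack(i[:2]),np.hstack(i[2:])]))
E
```

```text
yaw 141.52 q7 -0.22 tip px [241.65 229.22   0.61] pos [0.27799643 0.42028229 0.47509471]
b5 141.5 [(-14, 11, np.float64(-0.7)), (-13, 11, np.float64(-0.7)), (-12, 10, np.float64(-0.2)), (-11, 10, np.float64(-0.2)), (-10, 10, np.float64(-0.2)), (-9, 10, np.float64(-0.2)), (-8, 10, np.float64(-0.2)), (-7, 10, np.float64(-0.2)), (-6, 9, np.float64(-0.7)), (-5, 7, np.float64(-0.7)), (-4, 7, np.float64(-0.7)), (-3, 6, np.float64(-0.2)), (-2, 5, np.float64(0.3)), (-1, 4, np.float64(0.8)), (0, 3, np.float64(1.3)), (1, 2, np.float64(1.8)), (2, 0, None), (3, 0, None), (4, 0, None), (5, 0, None)]
```

View pics/b14.png

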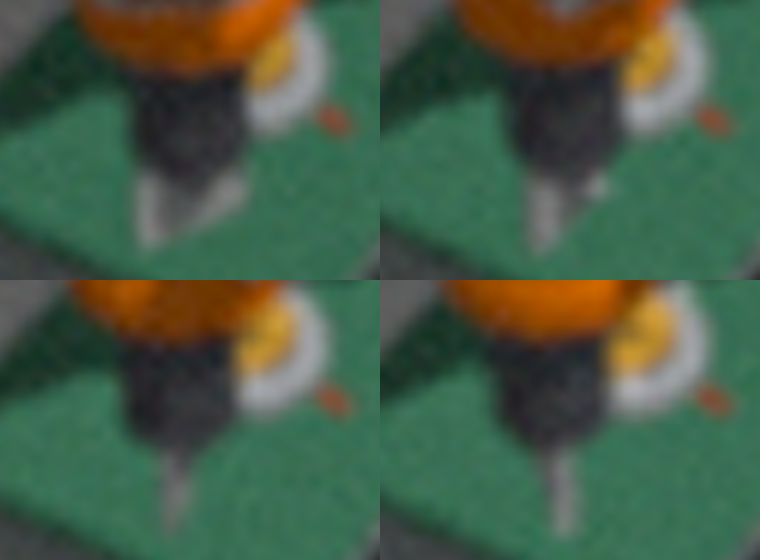

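```bash
cat > fit.py <<'E'
from h import *
from scipy.optimize import minimize
f=imaging.grab_frame('scene'); Rc,tc=cam(f); D=[np.load(f'pics/b{k}.npz') for k in range(1,6)]
S=8; a=np.linspace(0,2*np.pi,24)
def render(d,p,u0,v0,W,H):
    ox,oy,tx,ty,L,phi,cu,cv_=p; T=d['T']; im=np.zeros((H*S,W*S),np.uint8)
    def poly(P): # P tool offset from tip, z up from tip (mm)
        X=np.stack([ox+tx*P[:,2]+P[:,0],oy+ty*P[:,2]+P[:,1],L-P[:,2]],1)/1000
        q=(d['pos']+X@T.T)@Rc.T+tc
        uv=np.stack([f['fx']*q[:,0]/q[:,2]+f['cx']+cu-u0+.5,f['fy']*q[:,1]/q[:,2]+f['cy']+cv_-v0+.5],1)*S
        cv2.fillConvexPoly(im,cv2.convexHull(uv.astype(np.int32)),255)
    c,s=np.cos(phi),np.sin(phi)
    poly(np.array([[x*c-y*s,x*s+y*c,z] for x in(-7.5,7.5) for y in(-1.1,1.1) for z in(0,14)]))
    poly(np.array([[8*np.cos(t),8*np.sin(t),z] for t in a for z in(14,38)]))
    return cv2.resize(im,(W,H),interpolation=cv2.INTER_AREA)/255.
def cost(p):
    e=0
    for d in D:
        u0,v0=int(d['pb'][0])-14,int(d['pb'][1])-11; W,H=30,18
        m=(d['rz']>d['pb'][2]-.05)&(d['rz']<d['pb'][2]+.035)
        e+=((render(d,p,u0,v0,W,H)-m[v0:v0+H,u0:u0+W])**2).sum()
    return e+20*(p[2]**2+p[3]**2)/.03**2*.05+.1*(p[6]**2+p[7]**2)
best=None
for ph in (-.7,-.4,-.1): # tool-frame angle (tool z down): blade az = yaw - phi
    r=minimize(cost,[0,0,0,0,128.5,ph,0.5,0],method='Powell',options=dict(xtol=1e-3,ftol=1e-4))
    print(round(r.fun,2),np.round(r.x,3),'phi deg',round(np.degrees(r.x[5]),1))
E
python3 fit.py; python3 -c "
from h import *
go([.3,.4,.3],90)"
```

```text
26.44 [-2.05700e+00  7.15000e-01 -1.00000e-03  0.00000e+00  1.27267e+02
 -4.20000e-01  5.42000e-01  1.34000e-01] phi deg -24.1
26.19 [-2.08800e+00  6.73000e-01 -0.00000e+00 -0.00000e+00  1.27806e+02
 -4.19000e-01  5.06000e-01  2.00000e-03] phi deg -24.0
25.31 [-2.25100e+00  1.61000e-01 -1.00000e-03  1.80000e-02  1.27397e+02
 -4.07000e-01  3.39000e-01  6.60000e-02] phi deg -23.3
t 8.67 pos [0.278  0.4203 0.4751] yaw 141.53 q7 -0.22 F [-0.4  1.  -1.5] M [ 0.059  0.055 -0.007] w 25.6
shift [-29.8  -2.2 175.1] | 177.6 turn [ 0.    0.   51.53]
```

```bash
cat > plug.py <<'E'
from h import *
def ell(img,u0,v0,u1,v1,sc=1):
    c=img[v0:v1,u0:u1]; hsv=cv2.cvtColor(c,cv2.COLOR_RGB2HSV)
    m=cv2.inRange(hsv,(12,90,80),(28,255,255)); n,l,s,ce=cv2.connectedComponentsWithStats(m); k=1+s[1:,4].argmax()
    return (ce[k]+[u0,v0]),s[k]
f=imaging.grab_frame('top'); c,s=ell(f['pixels'],215,190,250,222); print('top plug px',c,s,onplane(f,c[0],c[1],.0695))
g=imaging.grab_frame('scene'); im=cv2.imread('pics/scene0.png')[:,:,::-1]; im=np.ascontiguousarray(im)
c2,s=ell(im,345,320,400,370); c2=(c2+.5)/1.5-.5; print('scene',c2,s,onplane(g,c2[0],c2[1],.0695))
# two-view check: triangulate
def P(f):
    R,t=cam(f); return np.array([[f['fx'],0,f['cx']],[0,f['fy'],f['cy']],[0,0,1]])@np.c_[R,t]
X=cv2.triangulatePoints(P(f),P(g),c.reshape(2,1),c2.reshape(2,1)); print('tri',(X[:3]/X[3]).ravel())
# box yaw from cover colour
hsv=cv2.cvtColor(f['pixels'],cv2.COLOR_RGB2HSV); m=cv2.inRange(hsv,(60,90,30),(90,255,255)); m[:, :190]=0; m[:,280:]=0
m=cv2.morphologyEx(m,cv2.MORPH_CLOSE,np.ones((15,15)))
cn=max(cv2.findContours(m,0,1)[0],key=cv2.contourArea).reshape(-1,2)
Q=np.array([onplane(f,u,v,.06)[:2] for u,v in cn])*1000; r=cv2.minAreaRect(Q.astype(np.float32)); print(r)
E
python3 plug.py
```

```text
top plug px [230.95454545 204.18181818] [12 10  9  9 66] [0.47090658 0.15473557 0.0695    ]
scene [247.18571429 215.21746032] [ 19   0  15   8 105] [0.46726716 0.15846591 0.0695    ]
tri [0.47084345 0.15479071 0.06483531]
((448.88995361328125, 119.1316146850586), (34.74175262451172, 27.312925338745117), 61.86082458496094)
```

```bash
sed -i 's/345,320,400,370/340,295,400,370/' plug.py; python3 plug.py | head -3
python3 - <<'E'
from h import *
go([.469,.155,.218],159.5)
E
```

```text
top plug px [230.78461538 204.18461538] [12 10  9  9 65] [0.47089135 0.15520156 0.0695    ]
scene [247.29452055 214.23515982] [ 24  21  15  12 146] [0.46929264 0.15533951 0.0695    ]
tri [0.47037879 0.15492396 0.06873314]
t 8.87 pos [0.278  0.4203 0.4751] yaw 141.69 q7 -0.21 F [ 0.   1.2 -0.6] M [-0.049  0.01   0.024] w 26.2
shift [-314.4  -89.8  257.1] | 415.9 turn [  0.     0.   -17.81]
```

Call:
jog_arm:
  series: [20, -20.9, -6, 17.1, 0, 0, 0, 20, -20.9, -6, 17.1, 0, 0, 0, 20, -20.9, -6, 17.1, 0, 0, 0, 20, -20.9, -6, 17.1, 0, 0, 0, 20, -20.9, -6, 17.1, 0, 0, 0]

```text
time_s: 9.28
tool_pos: [0.342, 0.3313, 0.389]
tcp_rot: [1.03, 2.967, 0.001]
force: [0.5, 0.7, -0.8]
width: 0.303
gripper_force: 59.4
```

Call:
jog_arm:
  series: [20, -20.9, -6, 17.1, 0, 0, 0, 20, -20.9, -6, 17.1, 0, 0, 0, 20, -20.9, -6, 17.1, 0, 0, 0, 20, -20.9, -6, 17.1, 0, 0, 0, 20, -20.9, -6, 17.1, 0, 0, 0]

```text
time_s: 9.7
tool_pos: [0.4057, 0.243, 0.3035]
tcp_rot: [1.03, 2.967, 0.0]
force: [0.6, -1.3, -0.9]
width: 0.303
gripper_force: 59.4
```

Call:
jog_arm:
  series: [20, -20.9, -6, 17.1, 0, 0, 0, 20, -20.9, -6, 17.1, 0, 0, 0, 20, -20.9, -6, 17.1, 0, 0, 0, 20, -20.9, -6, 17.1, 0, 0, 0, 20, -20.9, -6, 17.1, 0, 0, 0]

```text
time_s: 10.12
tool_pos: [0.4694, 0.1547, 0.2179]
tcp_rot: [1.031, 2.967, 0.0]
force: [-0.4, 0.2, -1.6]
width: 0.304
gripper_force: 59.4
```

Call:
jog_arm:
  series: [20, 0, 0, 0, 0, 0, -6, 20, 0, 0, 0, 0, 0, -6, 20, 0, 0, 0, 0, 0, -5.9, 20, 0, 0, 0, 0, 0, 0, 20, 0, 0, 0, 0, 0, 0]

```text
time_s: 10.53
tool_pos: [0.4688, 0.1556, 0.2186]
tcp_rot: [-0.56, -3.091, -0.001]
force: [-0.7, 0.2, -1.2]
width: 0.303
gripper_force: 59.4
```

Run:
```python
from h import *
go([.468,.155,.203],159.5)
```

```text
t 10.53 pos [0.4688 0.1556 0.2186] yaw 159.47 q7 0.56 F [-0.7  0.2 -1.2] M [-0.012 -0.014  0.033] w 25.9
shift [ 0.5 -0.9 15.6] | 15.6 turn [ 0.02 -0.02 -0.03]
```

Call:
jog_arm:
  series: [20, 0.3, -0.5, 4, 0, 0, 0, 20, 0.2, -0.4, 4, 0, 0, 0, 20, 0, 0, 4, 0, 0, 0, 20, 0, 0, 2.6, 0, 0, 0, 20, 0, 0, 0, 0, 0, 0]

```text
time_s: 10.95
tool_pos: [0.4672, 0.1548, 0.2031]
tcp_rot: [-0.554, -3.091, 0.001]
force: [-0.3, -0.5, -1.7]
width: 0.303
gripper_force: 59.4
```

Run:
```python
from h import *
go([.468,.155,.203],159.5)
f=imaging.grab_frame('scene'); R,t=cam(f)
c=f['pixels'][185:245,205:285,::-1]; cv2.imwrite('pics/c0.png',cv2.resize(c,(800,600),interpolation=cv2.INTER_CUBIC))
```

```text
t 10.95 pos [0.4672 0.1548 0.2031] yaw 159.67 q7 0.55 F [-0.3 -0.5 -1.7] M [0.011 0.071 0.009] w 25.9
shift [-0.7  0.5  0.1] | 0.9 turn [-0.06 -0.08  0.17]
```

View pics/c0.png

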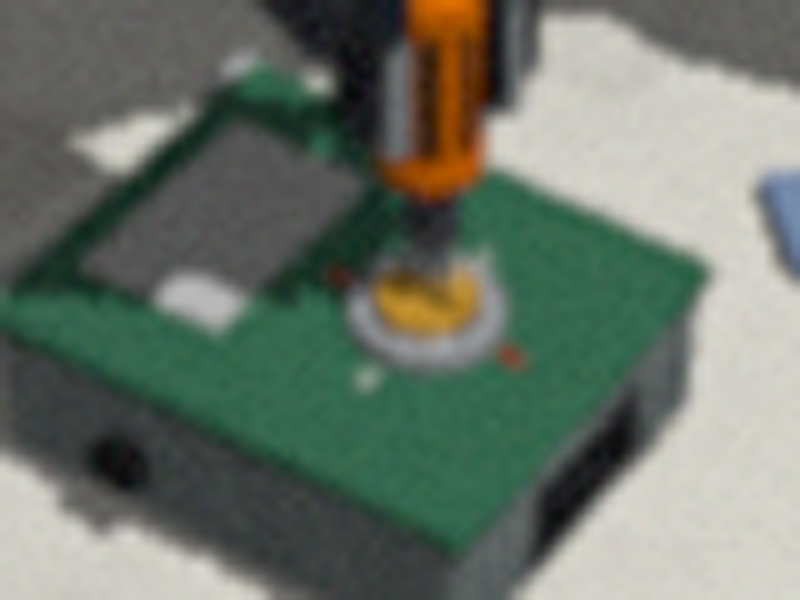

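Run:
```python
from h import *
go([.468,.155,.203],159.5)
A=[]
for k in range(4):
    f=imaging.grab_frame('scene'); m=np.zeros((384,512),bool); m[200:235,225:270]=1; A.append(cloud(f,m))
P=np.vstack(A); P=P[np.hypot(P[:,0]-.47,P[:,1]-.155)<.025]
for lo in np.arange(.058,.125,.004):
    S=P[(P[:,2]>=lo)&(P[:,2]<lo+.004)]
    if len(S)>3: print(round(lo,3),len(S),np.round(S.mean(0),4),np.round(S.min(0),3),np.round(S.max(0),3))
```

```text
t 11.0 pos [0.4674 0.1549 0.2035] yaw 159.67 q7 0.55 F [ 0.2  0.1 -1.4] M [ 0.005 -0.031 -0.026] w 25.8
shift [-0.5  0.3  0.4] | 0.7 turn [-0.03 -0.05  0.17]
0.058 183 [0.4633 0.1639 0.06  ] [0.445 0.13  0.058] [0.495 0.179 0.062]
0.062 224 [0.4664 0.1607 0.0645] [0.449 0.132 0.062] [0.494 0.177 0.066]
0.066 284 [0.468  0.1578 0.0679] [0.449 0.137 0.066] [0.49  0.175 0.07 ]
0.07 45 [0.4677 0.1577 0.0709] [0.457 0.143 0.07 ] [0.481 0.169 0.073]
0.074 14 [0.4694 0.1546 0.0766] [0.463 0.151 0.075] [0.477 0.156 0.078]
0.078 23 [0.4704 0.1551 0.0801] [0.463 0.153 0.078] [0.477 0.157 0.082]
0.082 13 [0.4684 0.1548 0.0838] [0.464 0.154 0.082] [0.474 0.157 0.086]
0.086 6 [0.4654 0.156  0.0884] [0.463 0.149 0.087] [0.467 0.16  0.089]
0.09 24 [0.4676 0.1583 0.092 ] [0.463 0.15  0.09 ] [0.473 0.162 0.094]
0.094 29 [0.466  0.1578 0.0959] [0.462 0.15  0.094] [0.473 0.164 0.098]
0.098 26 [0.4665 0.1578 0.1001] [0.462 0.148 0.098] [0.473 0.163 0.102]
0.102 27 [0.4667 0.1587 0.1042] [0.462 0.15  0.103] [0.477 0.163 0.106]
0.106 19 [0.4664 0.1597 0.1075] [0.463 0.152 0.106] [0.473 0.163 0.11 ]
0.114 29 [0.4621 0.1623 0.1168] [0.456 0.15  0.114] [0.478 0.168 0.118]
0.118 48 [0.4635 0.1631 0.12  ] [0.456 0.151 0.118] [0.478 0.17  0.122]
0.122 56 [0.4629 0.1632 0.1239] [0.456 0.151 0.122] [0.473 0.169 0.126]
```

Call:
jog_arm:
  series: [20, 0, 0.9, 2, 0, 0, 0, 20, 0, 0, 2, 0, 0, 0, 20, 0, 0, 1.5, 0, 0, 0, 20, 0, 0, 1.5, 0, 0, 0, 20, 0, 0, 1, 0, 0, 0]

```text
time_s: 11.62
tool_pos: [0.468, 0.1558, 0.1957]
tcp_rot: [-0.554, -3.092, 0.0]
force: [-0.3, 0.3, -0.7]
width: 0.304
gripper_force: 59.4
```

```bash
python3 -c "
from h import *
go([.468,.1558,.195],159.5)"
```

```text
t 11.62 pos [0.468  0.1558 0.1957] yaw 159.67 q7 0.53 F [-0.3  0.3 -0.7] M [-0.015 -0.025 -0.072] w 25.9
shift [ 0.  -0.   0.7] | 0.7 turn [-0.   -0.02  0.17]
```

Call:
jog_arm:
  series: [20, 0, 0, 0.8, 0, 0, 0, 20, 0, 0, 0.8, 0, 0, 0, 20, 0, 0, 0.8, 0, 0, 0, 20, 0, 0, 0, 0, 0, 0, 20, 0, 0, 0, 0, 0, 0]

```text
time_s: 12.03
tool_pos: [0.4681, 0.1558, 0.1935]
tcp_rot: [-0.554, -3.092, -0.0]
force: [0.1, -1.0, -0.6]
width: 0.308
gripper_force: 59.4
```

Call:
jog_arm:
  series: [20, 0, 0, 0.8, 0, 0, 0, 20, 0, 0, 0.8, 0, 0, 0, 20, 0, 0, 0.4, 0, 0, 0, 20, 0, 0, 0, 0, 0, 0, 20, 0, 0, 0, 0, 0, 0]

```text
time_s: 12.45
tool_pos: [0.4684, 0.156, 0.1925]
tcp_rot: [0.554, 3.092, -0.001]
force: [-1.5, 0.0, 4.8]
width: 0.304
gripper_force: 60.0
```

```bash
python3 -c "
from h import *
go([.468,.1558,.195],159.5)"
```

```text
t 12.45 pos [0.4684 0.156  0.1925] yaw 159.68 q7 0.53 F [-1.5  0.   4.8] M [-0.28   0.438  0.01 ] w 26.0
shift [ 0.3 -0.3 -2.5] | 2.6 turn [-0.03  0.03  0.18]
```

Call:
jog_arm:
  series: [20, 0, 0.2, 0.1, 0, 0, 5, 20, 0, 0.2, 0.1, 0, 0, 5, 20, 0, 0.2, 0.2, 0, 0, 5, 20, 0, 0.2, 0.2, 0, 0, 5, 20, 0, 0, 0, 0, 0, 0]

```text
time_s: 12.87
tool_pos: [0.4694, 0.1567, 0.1923]
tcp_rot: [1.086, 2.946, -0.0]
force: [-0.6, -0.2, 7.1]
width: 0.299
gripper_force: 60.2
```

```bash
python3 -c "
from h import *
go([.468,.1558,.195],139.5)"
```

```text
t 12.87 pos [0.4694 0.1567 0.1923] yaw 139.52 q7 0.2 F [-0.6 -0.2  7.1] M [-0.295  0.313  0.061] w 25.6
shift [ 0.5 -1.5 -2.7] | 3.1 turn [0.03 0.12 0.02]
```

Call:
jog_arm:
  series: [20, 0, 0.2, 0.1, 0, 0, 5, 20, 0, 0.2, 0.1, 0, 0, 5, 20, 0, 0.2, 0.1, 0, 0, 5, 20, 0, 0.2, 0.2, 0, 0, 5, 20, 0, 0, 0, 0, 0, 0]

```text
time_s: 13.28
tool_pos: [0.4699, 0.1568, 0.1916]
tcp_rot: [1.581, 2.712, -0.001]
force: [-1.5, -2.3, 6.5]
width: 0.301
gripper_force: 60.1
```

```bash
python3 -c "
from h import *
go([.468,.1558,.195],119.5)"
```

```text
t 13.28 pos [0.4699 0.1568 0.1916] yaw 119.52 q7 -0.12 F [-1.5 -2.3  6.5] M [-0.419  0.258  0.049] w 25.7
shift [ 0.  -2.1 -3.4] | 4.0 turn [0.04 0.12 0.02]
```

Call:
jog_arm:
  series: [20, 0, 0.2, 0.1, 0, 0, 5, 20, 0, 0.2, 0.1, 0, 0, 5, 20, 0, 0.2, 0.1, 0, 0, 5, 20, 0, 0.2, 0.2, 0, 0, 5, 20, 0, 0, 0, 0, 0, 0]

```text
time_s: 13.7
tool_pos: [0.4705, 0.1568, 0.191]
tcp_rot: [2.028, 2.396, -0.001]
force: [-0.8, -2.4, 5.9]
width: 0.302
gripper_force: 60.0
```

```bash
python3 -c "
from h import *
go([.468,.1558,.195],99.5)"
```

```text
t 13.7 pos [0.4705 0.1568 0.191 ] yaw 99.51 q7 -0.45 F [-0.8 -2.4  5.9] M [-0.595  0.28   0.021] w 25.8
shift [-0.6 -2.6 -4. ] | 4.8 turn [0.05 0.12 0.01]
```

Call:
jog_arm:
  series: [20, -0.4, 0.2, 0.1, 0, 0, 5, 20, -0.3, 0.2, 0.1, 0, 0, 5, 20, 0, 0.2, 0.1, 0, 0, 5, 20, 0, 0.2, 0.2, 0, 0, 5, 20, 0, 0, 0, 0, 0, 0]

```text
time_s: 14.12
tool_pos: [0.471, 0.1564, 0.1903]
tcp_rot: [2.412, 2.01, -0.001]
force: [-2.2, -1.1, 5.7]
width: 0.302
gripper_force: 60.0
```

```bash
python3 -c "
from h import *
go([.468,.1558,.195],79.5)"
```

```text
t 14.12 pos [0.471  0.1564 0.1903] yaw 79.61 q7 -0.77 F [-2.2 -1.1  5.7] M [-0.468  0.345  0.079] w 25.8
shift [-1.2 -2.9 -4.7] | 5.6 turn [0.05 0.07 0.11]
```

Call:
jog_arm:
  series: [20, 0, 0.2, 0.1, 0, 0, 2, 20, 0, 0, 0.1, 0, 0, 2, 20, 0, 0, 0, 0, 0, 0, 20, 0, 0, 0, 0, 0, 0, 20, 0, 0, 0, 0, 0, 0]

```text
time_s: 14.53
tool_pos: [0.4712, 0.1563, 0.1901]
tcp_rot: [2.478, 1.929, -0.001]
force: [-1.6, -2.4, 6.8]
width: 0.302
gripper_force: 60.0
```

```bash
python3 -c "
from h import *
go([.468,.1558,.195],75.5)"
```

```text
t 14.53 pos [0.4712 0.1563 0.1901] yaw 75.82 q7 -0.83 F [-1.6 -2.4  6.8] M [-0.533  0.49   0.032] w 25.8
shift [-1.3 -3.  -4.9] | 5.9 turn [0.04 0.07 0.32]
```

Call:
jog_arm:
  series: [20, 0, 0.2, 0.1, 0, 0, 2, 20, 0, 0, 0.1, 0, 0, 2, 20, 0, 0, 0, 0, 0, 0, 20, 0, 0, 0, 0, 0, 0, 20, 0, 0, 0, 0, 0, 0]

```text
time_s: 14.95
tool_pos: [0.4713, 0.1563, 0.1899]
tcp_rot: [2.544, 1.842, -0.001]
force: [-0.9, -1.8, 6.3]
width: 0.307
gripper_force: 60.0
```

```bash
python3 -c "
from h import *
go([.468,.1558,.195],71.5)"
```

```text
t 14.95 pos [0.4713 0.1563 0.1899] yaw 71.82 q7 -0.9 F [-0.9 -1.8  6.3] M [-0.556  0.551  0.063] w 26.2
shift [-1.5 -3.  -5.1] | 6.1 turn [0.03 0.08 0.32]
```

Call:
jog_arm:
  series: [20, 0, 0.2, 0.1, 0, 0, 2, 20, 0, 0, 0.1, 0, 0, 2, 20, 0, 0, 0, 0, 0, 0, 20, 0, 0, 0, 0, 0, 0, 20, 0, 0, 0, 0, 0, 0]

```text
time_s: 15.37
tool_pos: [0.4714, 0.1562, 0.1898]
tcp_rot: [2.606, 1.752, -0.002]
force: [-1.9, -1.5, 6.8]
width: 0.302
gripper_force: 60.0
```

```bash
python3 -c "
from h import *
go([.468,.1558,.195],67.5)"
```

```text
t 15.37 pos [0.4714 0.1562 0.1898] yaw 67.82 q7 -0.96 F [-1.9 -1.5  6.8] M [-0.533  0.633  0.05 ] w 25.8
shift [-1.7 -3.  -5.2] | 6.3 turn [0.03 0.09 0.32]
```

Call:
jog_arm:
  series: [20, 0, 0.1, 0.1, 0, 0, 1.5, 20, 0, 0, 0, 0, 0, 1, 20, 0, 0, 0, 0, 0, 0, 20, 0, 0, 0, 0, 0, 0, 20, 0, 0, 0, 0, 0, 0]

```text
time_s: 15.78
tool_pos: [0.4715, 0.1561, 0.1897]
tcp_rot: [2.644, 1.695, -0.002]
force: [-2.3, -1.9, 7.0]
width: 0.306
gripper_force: 60.1
```

```bash
python3 -c "
from h import *
go([.468,.1558,.195],65)"
```

```text
t 15.78 pos [0.4715 0.1561 0.1897] yaw 65.31 q7 -1.0 F [-2.3 -1.9  7. ] M [-0.54   0.612  0.044] w 26.2
shift [-1.8 -3.  -5.3] | 6.4 turn [0.03 0.09 0.31]
```

Call:
jog_arm:
  series: [20, 0, 0, 0.1, 0, 0, 1, 20, 0, 0, 0, 0, 0, 0, 20, 0, 0, 0, 0, 0, 0, 20, 0, 0, 0, 0, 0, 0, 20, 0, 0, 0, 0, 0, 0]

```text
time_s: 16.2
tool_pos: [0.4715, 0.1561, 0.1897]
tcp_rot: [2.658, 1.671, -0.002]
force: [-2.1, -1.5, 7.2]
width: 0.302
gripper_force: 60.1
```

```bash
python3 -c "
from h import *
go([.468,.1558,.195],64)"
```

```text
t 16.2 pos [0.4715 0.1561 0.1897] yaw 64.32 q7 -1.02 F [-2.1 -1.5  7.2] M [-0.558  0.675  0.054] w 25.8
shift [-1.8 -3.  -5.3] | 6.4 turn [0.03 0.09 0.32]
```

Call:
jog_arm:
  series: [20, 0, 0, 0, 0, 0, 1, 20, 0, 0, 0, 0, 0, 0, 20, 0, 0, 0, 0, 0, 0, 20, 0, 0, 0, 0, 0, 0, 20, 0, 0, 0, 0, 0, 0]

```text
time_s: 16.62
tool_pos: [0.4715, 0.1561, 0.1896]
tcp_rot: [2.673, 1.648, -0.002]
force: [-1.9, -3.0, 6.9]
width: 0.303
gripper_force: 60.1
```

```bash
python3 -c "
from h import *
go([.468,.1558,.195],63)"
```

```text
t 16.62 pos [0.4715 0.1561 0.1896] yaw 63.32 q7 -1.04 F [-1.9 -3.   6.9] M [-0.54   0.614  0.036] w 25.9
shift [-1.9 -3.  -5.4] | 6.4 turn [0.03 0.09 0.32]
```

Call:
jog_arm:
  series: [20, 0, 0, 0, 0, 0, 1, 20, 0, 0, 0, 0, 0, 0, 20, 0, 0, 0, 0, 0, 0, 20, 0, 0, 0, 0, 0, 0, 20, 0, 0, 0, 0, 0, 0]

```text
time_s: 17.03
tool_pos: [0.4715, 0.1561, 0.1896]
tcp_rot: [2.687, 1.625, -0.002]
force: [-1.9, -2.0, 7.1]
width: 0.304
gripper_force: 60.1
```

```bash
python3 -c "
from h import *
go([.468,.1558,.195],62)"
```

```text
t 17.03 pos [0.4715 0.1561 0.1896] yaw 62.32 q7 -1.05 F [-1.9 -2.   7.1] M [-0.572  0.594  0.046] w 25.9
shift [-1.9 -3.  -5.4] | 6.5 turn [0.04 0.09 0.32]
```

Call:
jog_arm:
  series: [20, 0, 0, 0.1, 0, 0, 1, 20, 0, 0, 0, 0, 0, 0, 20, 0, 0, 0, 0, 0, 0, 20, 0, 0, 0, 0, 0, 0, 20, 0, 0, 0, 0, 0, 0]

```text
time_s: 17.45
tool_pos: [0.4715, 0.1561, 0.1895]
tcp_rot: [2.701, 1.601, -0.002]
force: [-2.6, -2.2, 8.7]
width: 0.303
gripper_force: 60.1
```

```bash
python3 -c "
from h import *
go([.468,.1558,.195],61)"
```

```text
t 17.45 pos [0.4715 0.1561 0.1895] yaw 61.31 q7 -1.07 F [-2.6 -2.2  8.7] M [-0.651  0.615 -0.001] w 25.9
shift [-2.  -3.  -5.5] | 6.5 turn [0.04 0.09 0.31]
```

Call:
jog_arm:
  series: [20, 0, 0, 0, 0, 0, 1, 20, 0, 0, 0, 0, 0, 0, 20, 0, 0, 0, 0, 0, 0, 20, 0, 0, 0, 0, 0, 0, 20, 0, 0, 0, 0, 0, 0]

```text
time_s: 17.87
tool_pos: [0.4715, 0.1561, 0.1895]
tcp_rot: [2.715, 1.578, -0.001]
force: [-1.9, -2.7, 6.3]
width: 0.306
gripper_force: 60.1
```

```bash
python3 -c "
from h import *
go([.468,.1558,.195],60)"
```

```text
t 17.87 pos [0.4715 0.1561 0.1895] yaw 60.31 q7 -1.09 F [-1.9 -2.7  6.3] M [-0.627  0.557  0.075] w 26.2
shift [-2.  -2.9 -5.5] | 6.5 turn [0.04 0.09 0.31]
```

Call:
jog_arm:
  series: [20, 0, 0, 0, 0, 0, 1, 20, 0, 0, 0, 0, 0, 0, 20, 0, 0, 0, 0, 0, 0, 20, 0, 0, 0, 0, 0, 0, 20, 0, 0, 0, 0, 0, 0]

```text
time_s: 18.28
tool_pos: [0.4716, 0.1561, 0.1895]
tcp_rot: [2.729, 1.554, -0.001]
force: [-2.4, -2.2, 6.1]
width: 0.304
gripper_force: 60.1
```

```bash
python3 -c "
from h import *
go([.468,.1558,.195],59)
f=imaging.grab_frame('scene')
c=f['pixels'][185:245,205:285,::-1]; cv2.imwrite('pics/c1.png',cv2.resize(c,(800,600),interpolation=cv2.INTER_CUBIC))
"
```

```text
t 18.28 pos [0.4716 0.1561 0.1895] yaw 59.32 q7 -1.1 F [-2.4 -2.2  6.1] M [-0.629  0.5    0.12 ] w 26.0
shift [-2.  -2.9 -5.5] | 6.6 turn [0.05 0.09 0.32]
```

View pics/c1.png

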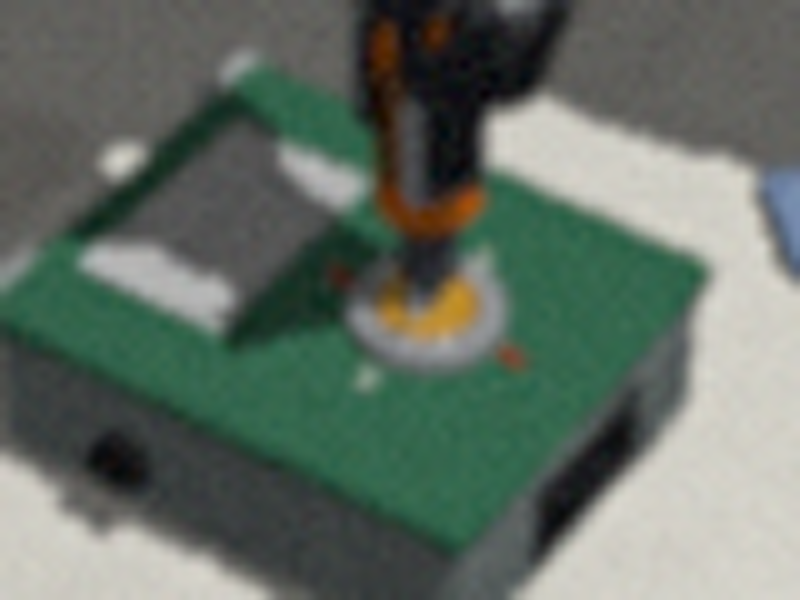

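Call:
jog_arm:
  series: [20, 0, 0, 0, 0, 0, 0.5, 20, 0, 0, 0, 0, 0, 0, 20, 0, 0, 0, 0, 0, 0, 20, 0, 0, 0, 0, 0, 0, 20, 0, 0, 0, 0, 0, 0]

```text
time_s: 18.75
tool_pos: [0.4716, 0.156, 0.1895]
tcp_rot: [2.736, 1.542, -0.001]
force: [-2.4, -1.6, 6.3]
width: 0.306
gripper_force: 60.1
```

```bash
python3 -c "
from h import *
go([.468,.1558,.195],58.5)"
```

```text
t 18.75 pos [0.4716 0.156  0.1895] yaw 58.81 q7 -1.11 F [-2.4 -1.6  6.3] M [-0.594  0.597  0.059] w 26.2
shift [-2.  -2.9 -5.5] | 6.6 turn [0.05 0.08 0.31]
```

Call:
jog_arm:
  series: [20, 0, 0, 0, 0, 0, 0, 20, 0, 0, 0, 0, 0, 0, 20, 0, 0, 0, 0, 0, 0, 20, 0, 0, 0, 0, 0, 0, 20, 0, 0, 0, 0, 0, 0]

```text
time_s: 19.17
tool_pos: [0.4716, 0.156, 0.1895]
tcp_rot: [2.736, 1.542, -0.001]
force: [-1.9, -1.8, 7.0]
width: 0.304
gripper_force: 60.1
```

```bash
python3 -c "
from h import *
go([.468,.1558,.195],58.5)"
```

```text
t 19.17 pos [0.4716 0.156  0.1895] yaw 58.81 q7 -1.11 F [-1.9 -1.8  7. ] M [-0.602  0.564  0.09 ] w 26.0
shift [-2.1 -2.9 -5.5] | 6.6 turn [0.05 0.08 0.31]
```

```bash
cat > mz.py <<'E'
from h import *
A=[]
for k in range(8):
    imaging.grab_frame('top'); s=sensors.read_state(); A.append(np.r_[s['moment'],s['force'],s['tool_pos'][2]])
A=np.array(A); print('mean M,F,z',np.round(A.mean(0),4),'sd Mz',A[:,2].std().round(3),'t',s['time_s'], 'yaw',np.round(np.degrees(2*np.arctan2(s['tcp_rot'][1],s['tcp_rot'][0])),2))
E
python3 mz.py
```

```text
mean M,F,z [-0.5995  0.5672  0.0622 -2.2797 -2.2635  7.1305  0.1895] sd Mz 0.02 t 19.5667 yaw 58.82
```

Call:
jog_arm:
  series: [20, 0, 0, 0, 0, 0, 1, 20, 0, 0, 0, 0, 0, 0, 20, 0, 0, 0, 0, 0, 0, 20, 0, 0, 0, 0, 0, 0, 20, 0, 0, 0, 0, 0, 0]

```text
time_s: 19.98
tool_pos: [0.4716, 0.156, 0.1895]
tcp_rot: [2.749, 1.518, -0.001]
force: [-1.7, -1.6, 7.7]
width: 0.303
gripper_force: 60.1
```

```bash
python3 mz.py
```

```text
mean M,F,z [-0.6255  0.5692  0.0829 -2.1475 -2.3795  6.8916  0.1894] sd Mz 0.024 t 20.3833 yaw 57.81
```

Call:
jog_arm:
  series: [20, 0, 0, 0, 0, 0, 1, 20, 0, 0, 0, 0, 0, 0, 20, 0, 0, 0, 0, 0, 0, 20, 0, 0, 0, 0, 0, 0, 20, 0, 0, 0, 0, 0, 0]

```text
time_s: 20.8
tool_pos: [0.4716, 0.156, 0.1894]
tcp_rot: [2.762, 1.494, -0.001]
force: [-1.4, -1.8, 7.1]
width: 0.305
gripper_force: 60.2
```

```bash
python3 mz.py
```

```text
mean M,F,z [-0.6252  0.5517  0.0768 -1.8499 -1.9167  6.8224  0.1894] sd Mz 0.02 t 21.2 yaw 56.82
```

Call:
jog_arm:
  series: [20, 0, 0, 0.1, 0, 0, 1, 20, 0, 0, 0, 0, 0, 0, 20, 0, 0, 0, 0, 0, 0, 20, 0, 0, 0, 0, 0, 0, 20, 0, 0, 0, 0, 0, 0]

```text
time_s: 21.62
tool_pos: [0.4716, 0.156, 0.1894]
tcp_rot: [2.775, 1.47, -0.001]
force: [-1.2, -2.9, 7.0]
width: 0.3
gripper_force: 60.2
```

```bash
python3 mz.py
```

```text
mean M,F,z [-0.6488  0.5559  0.1165 -2.2308 -2.1243  7.26    0.1894] sd Mz 0.02 t 22.0167 yaw 55.83
```

Call:
jog_arm:
  series: [20, 0, 0, 0, 0, 0, 1, 20, 0, 0, 0, 0, 0, 0, 20, 0, 0, 0, 0, 0, 0, 20, 0, 0, 0, 0, 0, 0, 20, 0, 0, 0, 0, 0, 0]

```text
time_s: 22.43
tool_pos: [0.4716, 0.156, 0.1894]
tcp_rot: [2.787, 1.446, -0.001]
force: [-2.0, -1.5, 7.7]
width: 0.305
gripper_force: 60.2
```

```bash
python3 mz.py
```

```text
mean M,F,z [-0.6556  0.5634  0.1302 -1.9284 -2.3632  7.1218  0.1894] sd Mz 0.024 t 22.8333 yaw 54.84
```

Call:
jog_arm:
  series: [20, 0, 0, 0, 0, 0, 1, 20, 0, 0, 0, 0, 0, 0, 20, 0, 0, 0, 0, 0, 0, 20, 0, 0, 0, 0, 0, 0, 20, 0, 0, 0, 0, 0, 0]

```text
time_s: 23.25
tool_pos: [0.4717, 0.156, 0.1894]
tcp_rot: [2.799, 1.422, -0.001]
force: [-2.1, -2.6, 6.2]
width: 0.302
gripper_force: 60.2
```

```bash
python3 mz.py
```

```text
mean M,F,z [-0.6399  0.5575  0.1573 -1.9567 -2.4261  6.9727  0.1894] sd Mz 0.024 t 23.65 yaw 53.85
```

Call:
jog_arm:
  series: [20, 0, 0, 0, 0, 0, 1, 20, 0, 0, 0, 0, 0, 0, 20, 0, 0, 0, 0, 0, 0, 20, 0, 0, 0, 0, 0, 0, 20, 0, 0, 0, 0, 0, 0]

```text
time_s: 24.07
tool_pos: [0.4716, 0.1559, 0.1894]
tcp_rot: [2.812, 1.397, -0.001]
force: [-2.1, -3.4, 7.3]
width: 0.304
gripper_force: 60.2
```

```bash
python3 mz.py
```

```text
mean M,F,z [-0.6629  0.5401  0.1855 -1.591  -2.61    7.2357  0.1894] sd Mz 0.024 t 24.4667 yaw 52.86
```

Call:
jog_arm:
  series: [20, 0, -0.1, 0, 0, 0, -3, 20, 0, -0.1, 0, 0, 0, -3, 20, 0, -0.1, 0, 0, 0, -3, 20, 0, 0, -1, 0, 0, 0, 20, 0, 0, 0, 0, 0, 0]

```text
time_s: 24.88
tool_pos: [0.4713, 0.1566, 0.1897]
tcp_rot: [2.696, 1.612, 0.001]
force: [-1.2, -0.1, 2.2]
width: 0.306
gripper_force: 59.8
```

```bash
python3 mz.py
```

```text
mean M,F,z [-0.3408  0.142   0.0054 -0.8541 -1.2467  3.1302  0.1896] sd Mz 0.028 t 25.2833 yaw 61.69
```

Call:
jog_arm:
  series: [20, 0, 0, -2, 0, 0, 0, 20, 0, 0, -3, 0, 0, 0, 20, 0, 0, -5, 0, 0, 0, 20, 0, 0, -20, 0, 0, 0, 20, 0, 0, -30, 0, 0, 0]

```text
time_s: 25.7
tool_pos: [0.4685, 0.156, 0.2472]
tcp_rot: [-2.694, -1.61, 0.011]
force: [-0.0, 0.0, -0.8]
width: 0.307
gripper_force: 59.5
```

Call:
jog_arm:
  series: [20, 0, 0, -20, 0, 0, 0, 20, 0, 0, -10, 0, 0, 0, 20, 0, 0, 0, 0, 0, 0, 20, 0, 0, 0, 0, 0, 0, 20, 0, 0, 0, 0, 0, 0]

```text
time_s: 26.12
tool_pos: [0.4701, 0.1562, 0.2779]
tcp_rot: [-2.697, -1.61, 0.004]
force: [0.1, -0.3, -1.7]
width: 0.304
gripper_force: 59.5
```

```bash
python3 mz.py; python3 -c "
from h import *
go([.543,-.163,.25],16.8)
f=imaging.grab_frame('scene')
c=f['pixels'][185:245,205:285,::-1]; cv2.imwrite('pics/c2.png',cv2.resize(c,(800,600),interpolation=cv2.INTER_CUBIC))
"
```

```text
mean M,F,z [ 0.0147 -0.011  -0.0052  0.055  -0.0552 -1.1103  0.2782] sd Mz 0.033 t 26.5167 yaw -298.32
t 26.52 pos [0.471  0.1567 0.2791] yaw 61.68 q7 -0.98 F [-0.7 -0.4 -1. ] M [-0.03  -0.002 -0.046] w 26.3
shift [-247.2  215.1   29. ] | 329.0 turn [-3.000e-02  4.000e-02  4.488e+01]
```

View pics/c2.png

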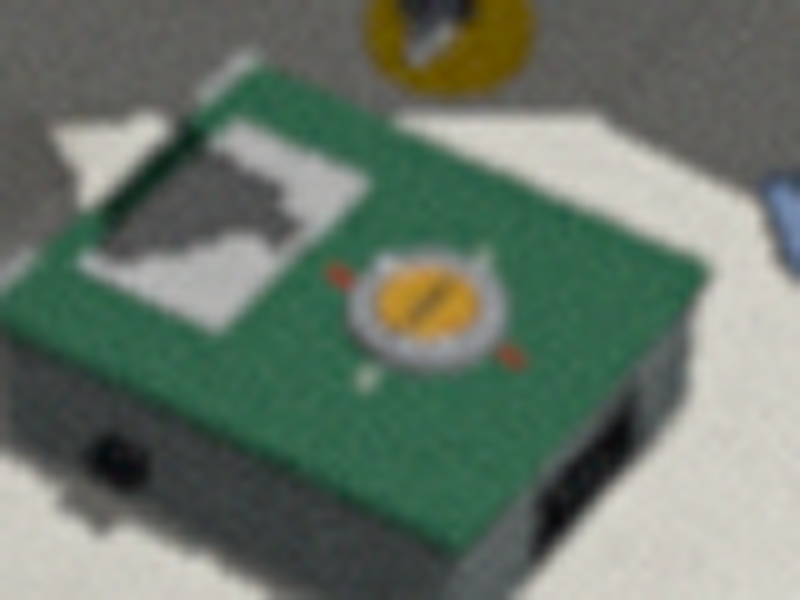

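Call:
jog_arm:
  series: [20, 0, 0, 0, 0, 0, 6.4, 20, 0, 0, 0, 0, 0, 6.4, 20, 0, 0, 0, 0, 0, 6.4, 20, 0, 0, 0, 0, 0, 6.4, 20, 0, 0, 0, 0, 0, 6.4]

```text
time_s: 26.98
tool_pos: [0.4712, 0.1567, 0.2795]
tcp_rot: [-3.039, -0.796, -0.0]
force: [-0.1, -1.0, -1.6]
width: 0.304
gripper_force: 59.5
```

Call:
jog_arm:
  series: [20, 0, 0, 0, 0, 0, 6.4, 20, 0, 0, 0, 0, 0, 6.4, 20, -2.1, 32.8, 0, 0, 0, 0, 20, -2.1, 32.8, 0, 0, 0, 0, 20, -2.1, 32.8, 0, 0, 0, 0]

```text
time_s: 27.4
tool_pos: [0.4939, 0.0604, 0.2797]
tcp_rot: [3.107, 0.465, 0.001]
force: [1.1, -1.1, -1.4]
width: 0.305
gripper_force: 59.5
```

Call:
jog_arm:
  series: [20, -2.1, 32.8, 0, 0, 0, 0, 20, -2.1, 32.8, 0, 0, 0, 0, 20, -2.1, 32.8, 0, 0, 0, 0, 20, -2.1, 32.8, 0, 0, 0, 0, 20, -2.1, 32.8, 0, 0, 0, 0]

```text
time_s: 27.82
tool_pos: [0.5314, -0.1009, 0.2796]
tcp_rot: [3.107, 0.461, 0.001]
force: [1.1, 0.3, -0.5]
width: 0.305
gripper_force: 59.5
```

Call:
jog_arm:
  series: [20, -2.1, 32.8, 0, 0, 0, 0, 20, -2.1, 32.8, 0, 0, 0, 0, 20, 0, 0, 0, 0, 0, 0, 20, 0, 0, 0, 0, 0, 0, 20, 0, 0, 0, 0, 0, 0]

```text
time_s: 28.23
tool_pos: [0.5462, -0.1628, 0.2792]
tcp_rot: [-3.106, -0.46, 0.0]
force: [0.9, 0.2, -1.3]
width: 0.304
gripper_force: 59.5
```

```bash
python3 -c "
from h import *
imaging.grab_frame('top')
go([.5454,-.164,.18],16.8)"
```

```text
t 28.28 pos [ 0.5463 -0.1617  0.2792] yaw 16.98 q7 -1.12 F [-0.  -0.2 -0.9] M [ 0.032  0.013 -0.007] w 26.0
shift [-1.5  2.  99.2] | 99.3 turn [-0.07  0.    0.18]
```

Call:
jog_arm:
  series: [20, -0.7, 0.8, 25, 0, 0, 0, 20, -0.6, 0.8, 30, 0, 0, 0, 20, 0, 0, 25, 0, 0, 0, 20, 0, 0, 15, 0, 0, 0, 20, 0, 0, 0, 0, 0, 0]

```text
time_s: 28.7
tool_pos: [0.5426, -0.1622, 0.1804]
tcp_rot: [-3.102, -0.466, 0.012]
force: [-0.6, 0.4, -2.0]
width: 0.303
gripper_force: 59.5
```

```bash
for i in 1 2 3; do python3 -c "
from h import *
imaging.grab_frame('top')
go([.5454,-.164,.1335],16.8)"; done
```

```text
t 28.75 pos [ 0.544  -0.1627  0.1826] yaw 17.07 q7 -1.15 F [-0.1  0.4 -0.6] M [ 0.012 -0.007  0.026] w 25.7
shift [ 1.1  1.8 49.1] | 49.1 turn [-0.2   0.22  0.27]
t 28.8 pos [ 0.5455 -0.1634  0.1844] yaw 17.03 q7 -1.15 F [ 0.3 -0.6 -1.1] M [-0.003 -0.063  0.036] w 26.0
shift [-0.2  0.6 50.9] | 50.9 turn [-0.07  0.03  0.23]
t 28.85 pos [ 0.5464 -0.1639  0.1856] yaw 17.0 q7 -1.15 F [-0.3  0.3 -0.2] M [ 0.013 -0.062  0.018] w 25.7
shift [-1.1 -0.2 52.1] | 52.1 turn [ 0.02 -0.1   0.2 ]
```

Call:
jog_arm:
  series: [20, 0, 0, 2, 0, 0, 0, 20, 0, 0, 3, 0, 0, 0, 20, 0, 0, 3, 0, 0, 0, 20, 0, 0, 3, 0, 0, 0, 20, 0, 0, 3, 0, 0, 0]

```text
time_s: 29.27
tool_pos: [0.5456, -0.1653, 0.1705]
tcp_rot: [3.107, 0.461, 0.001]
force: [-0.5, 0.4, -1.2]
width: 0.307
gripper_force: 59.5
```

```bash
python3 -c "
from h import *
go([.5454,-.164,.1335],16.8)"
```

```text
t 29.27 pos [ 0.5456 -0.1653  0.1705] yaw 16.87 q7 -1.16 F [-0.5  0.4 -1.2] M [ 0.038 -0.028 -0.008] w 26.2
shift [ 0.2 -1.3 37. ] | 37.1 turn [ 0.02 -0.03  0.07]
```

Call:
jog_arm:
  series: [20, 0, 0, 3, 0, 0, 0, 20, 0, 0, 3, 0, 0, 0, 20, 0, 0, 3, 0, 0, 0, 20, 0, 0, 3, 0, 0, 0, 20, 0, 0, 0, 0, 0, 0]

```text
time_s: 29.68
tool_pos: [0.5457, -0.1652, 0.159]
tcp_rot: [-3.108, -0.461, 0.001]
force: [-2.0, 0.4, 4.4]
width: 0.308
gripper_force: 60.4
```

```bash
python3 -c "
from h import *
go([.5454,-.164,.1335],16.8)"
```

```text
t 29.68 pos [ 0.5457 -0.1652  0.159 ] yaw 16.88 q7 -1.16 F [-2.   0.4  4.4] M [ 0.124  0.422 -0.051] w 26.3
shift [ 0.  -1.2 25.5] | 25.6 turn [-0.01  0.02  0.08]
```

Call:
jog_arm:
  series: [20, 0, 0, -3, 0, 0, 0, 20, 0.7, -0.7, 0, 0, 0, 0, 20, 0.8, -0.7, 0, 0, 0, 0, 20, 0, 0, 0, 0, 0, 0, 20, 0, 0, 0, 0, 0, 0]

```text
time_s: 30.1
tool_pos: [0.5464, -0.1632, 0.1613]
tcp_rot: [-3.107, -0.461, 0.0]
force: [0.7, -0.8, -1.1]
width: 0.304
gripper_force: 59.9
```

Call:
jog_arm:
  series: [20, 0, 0, 1, 0, 0, 0, 20, 0, 0, 2, 0, 0, 0, 20, 0, 0, 2, 0, 0, 0, 20, 0, 0, 1, 0, 0, 0, 20, 0, 0, 0, 0, 0, 0]

```text
time_s: 30.52
tool_pos: [0.5462, -0.1633, 0.1549]
tcp_rot: [-3.107, -0.461, 0.001]
force: [0.6, 0.2, -1.3]
width: 0.311
gripper_force: 59.9
```

```bash
python3 mz.py; python3 -c "
from h import *
go([.5454,-.164,.1335],16.8)"
```

```text
mean M,F,z [-0.0125 -0.0098 -0.0129  0.1815  0.0818 -0.9443  0.1555] sd Mz 0.018 t 30.9167 yaw 16.88
t 30.92 pos [ 0.5466 -0.1634  0.1556] yaw 16.88 q7 -1.17 F [ 0.7 -0.7 -0.5] M [-0.025  0.004 -0.016] w 25.7
shift [-1.3  0.2 22.1] | 22.1 turn [ 0.   -0.01  0.08]
```

In the hole now (below the earlier contact height, no force). Continue down to the flange.

Call:
jog_arm:
  series: [20, 0, 0, 4, 0, 0, 0, 20, 0, 0, 4, 0, 0, 0, 20, 0, 0, 4, 0, 0, 0, 20, 0, 0, 3, 0, 0, 0, 20, 0, 0, 2, 0, 0, 0]

```text
time_s: 31.33
tool_pos: [0.5461, -0.1634, 0.1376]
tcp_rot: [-3.107, -0.461, 0.002]
force: [-0.9, 0.5, -0.9]
width: 0.303
gripper_force: 59.6
```

Call:
jog_arm:
  series: [20, 0, 0, 1.5, 0, 0, 0, 20, 0, 0, 1.5, 0, 0, 0, 20, 0, 0, 1, 0, 0, 0, 20, 0, 0, 1, 0, 0, 0, 20, 0, 0, 0, 0, 0, 0]

```text
time_s: 31.75
tool_pos: [0.5467, -0.1634, 0.1336]
tcp_rot: [3.108, 0.461, 0.001]
force: [-0.2, 0.1, -1.0]
width: 0.305
gripper_force: 59.9
```

```bash
python3 mz.py; python3 -c "
from h import *
go([.5454,-.164,.1335],16.8)"
```

```text
mean M,F,z [-0.0138 -0.04   -0.0055  0.3513  0.2145 -0.2793  0.1336] sd Mz 0.023 t 32.15 yaw 16.88
t 32.15 pos [ 0.5467 -0.1634  0.1336] yaw 16.88 q7 -1.17 F [0.6 0.1 0.7] M [-0.036 -0.059 -0.006] w 26.0
shift [-1.4  0.2  0.1] | 1.4 turn [ 0.01 -0.02  0.08]
```

Just touching; press on 1 mm more, then release.

Call:
jog_arm:
  series: [20, 0, 0, 0.6, 0, 0, 0, 20, 0, 0, 0.6, 0, 0, 0, 20, 0, 0, 0, 0, 0, 0, 20, 0, 0, 0, 0, 0, 0, 20, 0, 0, 0, 0, 0, 0]

```text
time_s: 32.57
tool_pos: [0.5468, -0.1634, 0.1335]
tcp_rot: [3.107, 0.461, -0.0]
force: [-2.4, -0.3, 6.0]
width: 0.303
gripper_force: 60.1
```

Call:
jog_arm:
  series: [40, 0, 0, 0, 0, 0, 0, 50, 0, 0, 0, 0, 0, 0, 60, 0, 0, 0, 0, 0, 0, 75, 0, 0, 0, 0, 0, 0, 85, 0, 0, 0, 0, 0, 0]

```text
time_s: 32.98
tool_pos: [0.5464, -0.1634, 0.1321]
tcp_rot: [-3.107, -0.461, 0.0]
force: [-0.8, -0.4, 0.3]
width: 0.956
gripper_force: 0.0
```

Call:
jog_arm:
  series: [85, 0, 0, 0, 0, 0, 0, 85, 0, 0, 0, 0, 0, 0, 85, 0, 0, 0, 0, 0, 0, 85, 0, 0, 0, 0, 0, 0, 85, 0, 0, 0, 0, 0, 0]

```text
time_s: 33.4
tool_pos: [0.5466, -0.1634, 0.1323]
tcp_rot: [3.108, 0.461, 0.0]
force: [-0.4, -0.2, 0.4]
width: 0.995
gripper_force: 0.0
```

Call:
jog_arm:
  series: [85, 0, 0, -10, 0, 0, 0, 85, 0, 0, -30, 0, 0, 0, 85, 0, 0, -40, 0, 0, 0, 85, 0, 0, -40, 0, 0, 0, 85, 0, 0, -40, 0, 0, 0]

```text
time_s: 33.82
tool_pos: [0.5461, -0.1632, 0.2946]
tcp_rot: [-3.107, -0.462, 0.0]
force: [0.1, -1.4, 0.2]
width: 1.002
gripper_force: 0.0
```

Run:
```python
from h import *
go([.5454,-.164,.3],16.8)
f=imaging.grab_frame('scene')
for r in models.regions_of('scene','driver_grip')[:1]:
    P=cloud(f,r['pixels']); print(r['score'],np.percentile(P,[2,50,98],axis=0).round(3))
c=f['pixels'][110:200,230:350,::-1]; cv2.imwrite('pics/d.png',cv2.resize(c,(800,600),interpolation=cv2.INTER_CUBIC))
```

```text
t 33.82 pos [ 0.5461 -0.1632  0.2946] yaw 16.9 q7 -1.12 F [ 0.1 -1.4  0.2] M [-0.047 -0.113  0.008] w 85.5
shift [-0.9  0.6 -5.4] | 5.5 turn [-0.01  0.    0.1 ]
0.57 [[ 0.531 -0.169  0.048]
 [ 0.54  -0.155  0.08 ]
 [ 0.556 -0.149  0.107]]
```

View pics/d.png

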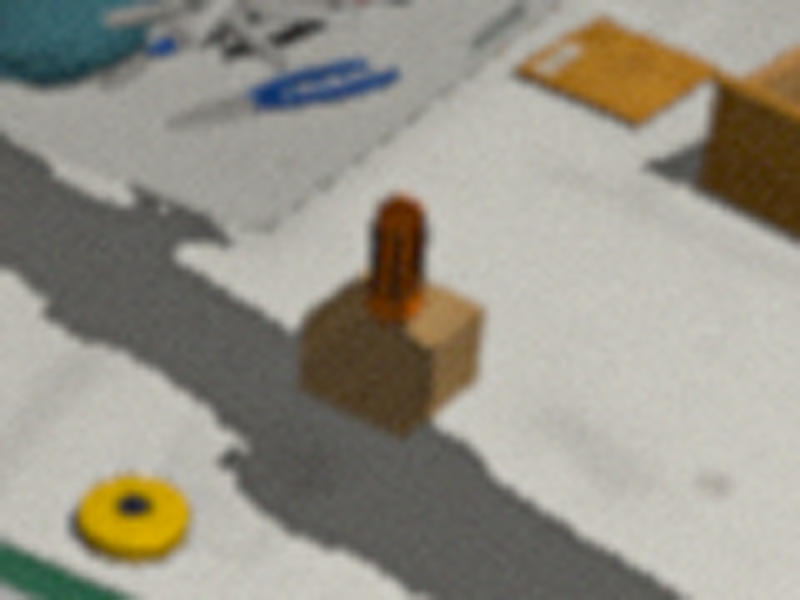

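```bash
python3 -c "
from cell import job
print(job.close_job())"
```

```text
the job is handed in; nothing more can be done
None
```

The lock is turned clockwise to its stop, which I felt as a steady rise to about 0.19 N m against the 0.25 N m slip limit. The screwdriver is back upright and fully down in its stand, and the job was handed in at about 34 s with no verdict returned.

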